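# Put the train set away in its storage trays

## Task

Put the train set away in its plywood trays: stand the tank engine and the coach on their wheels in the tray with two long lanes, one to a lane, lay the straight piece of track flat on the floor of the undivided tray, and stand the two wooden trees upright in the tray with six small cells, each in a cell of its own. Do not bump away or knock over the little candle glass standing among them.

Things in the scene. Friction and masses are not known exactly. Their poses are not given: they have to be found in the camera images.
- engine_center (a point): Loose toy tank engine on its wheels (they do not turn): brass boiler and side tanks, red cab, dark chimney; 148 long, 40 wide, 72 mm high, 0.24 kg. Point: its centre, 36 mm above the wheel bottoms; x along its length, y across, z up. Chimney end +x. Grip the flat side tanks, 40 mm apart, across y at this point: they reach from x -31 to +43 mm, 26 to 50 mm above the wheel bottoms.
- coach_center (a point): Loose toy passenger coach on its wheels (they do not turn): green, yellow band, row of windows, grey roof; 154 long, 40 wide, 70 mm high, 0.19 kg. Point: its centre, 35 mm above the wheel bottoms; x along its length, y across, z up. Grip the flat sides, 40 mm apart, across y at this point: they span 20 to 58 mm above the wheel bottoms.
- track_center (a point): The one loose straight piece of toy track, lying flat: black bed, dark sleepers, two steel rails; 150 long, 40 wide, 16 mm high (bed 12 mm, rails above it), 0.08 kg. Point: its centre, 8 mm above its underside; x along its length, y across, z up. Grip the upright sides of the bed, 40 mm apart, across y with the fingertips close to the table.
- tree_tall_center (a point): The taller of two loose turned wooden fir trees, upright: three green-painted tiers, thin trunk, dark round foot 40 mm across; 110 high, widest 40 mm, 0.10 kg. Point: on its axis, 55 mm above the bottom; z along the axis, up. Round: grip from any side with the fingers centred on this point; they hold the upright rim of the middle tier, 36 mm across, 48 to 60 mm above the bottom.
- tree_short_center (a point): The shorter of two loose turned wooden fir trees, upright: two green-painted tiers, thin trunk, dark round foot 40 mm across; 88 high, widest 40 mm, 0.08 kg. Point: on its axis, 44 mm above the bottom; z along the axis, up. Round: grip from any side with the fingertips 20 mm below this point; they hold the upright rim of the lower tier, 40 mm across, 20 to 36 mm above the bottom.
- tray_lanes: Plywood tray with two long lanes, for engine and coach. 190 (x) by 150 mm (y), 17 mm high, walls 5 mm, grey felt floor 3 mm above the table. Origin: centre of its underside; z up. Fixed. One divider along x at y = 0, 5 mm thick, as high as the walls, makes two lanes 180 mm long and 67 mm wide, with centre lines at y = -36 and +36 mm.
- tray_open: Plywood tray without dividers, for the track. 190 (x) by 150 mm (y), 17 mm high, walls 5 mm, grey felt floor 3 mm above the table. Origin: centre of its underside; z up. Fixed. One clear floor of 180 by 140 mm.
- tray_cells: Plywood tray with six small cells, for the trees. 190 (x) by 150 mm (y), 17 mm high, walls 5 mm, grey felt floor 3 mm above the table. Origin: centre of its underside; z up. Fixed. Dividers 5 mm thick, as high as the walls (one along x, two along y), make cells 56 by 67 mm, with centres at x = -62, 0, +62 and y = -36, +36 mm.
- candle: Bystander: small round candle glass with a white candle in it, 40 mm across, 50 mm high, loose, 0.16 kg; it stays where it stands. Origin: centre of its underside; z up.

How it is judged:
By the outcome, as a careful person would: the job done as asked, in the order asked, and still so for the second after the job is handed in, with the robot touching nothing.
It also fails if it takes over 120 s, if anything falls off the work surface, if the arm or the gripper's body presses on something with over 40 N, if the wrist force passes 120 N, or if a joint passes its speed limit or range.

## Robot

A 7-joint arm with a two-finger parallel gripper is mounted at the origin on the work surface. World frame = base frame: x ahead of the robot, y to its left, z up, the work surface at z = 0. Lengths are in m, angles in rad, forces in N, time in s.
With the tool pointing down it reaches from about 0.35 to 0.9 m from the base axis. Payload 7.2 kg.
Tool frame: the origin (TCP) lies between the finger pads; the fingertips stand tip_reach ahead of it and the grasp point (between the pads) lies 8 mm behind it (tip_reach is the distance from the TCP to the fingertips, in m); z points along the fingers, y is the line along which they close (so a half turn about z gives the same grasp; the last joint's range is limited). The gripper opens to 85 mm and grips with 20 to 120 N. Pads are 22 mm wide; open, the fingers measure 114 mm over their backs; the gripper's body (76 mm by 85 mm) begins 54 mm behind the grasp point. The pads swing forward as they close: fully open they stand 13 mm farther back than shut.
Start: joints at [-1.203, 0.411, -0.013, 1.596, 0.006, 1.134, -0.082], TCP at [0.264, 0.567, 0.242] pointing down, gripper open.
Joint ranges: [-2.95, 2.95], [-0.29, 1.99], [-1.47, 1.44], [0.14, 2.54], [-1.03, 4.17], [0.13, 1.85], [-2.86, 2.86]. Speed limits (rad/s): [2.39, 2.39, 3.01, 3.01, 3.14, 3.14, 3.14].

## Interface

Orientations are given as a rotation vector (axis times angle).
In Python, from rig import get_obs, snapshot, close_job, tip_reach gives the robot as it stands. The module is installed in compiled form; this text tells all that it offers.
- The arm moves only by the tool carry_out, never from a script. Its arguments are lists of equal length, an entry for each row: "linear": the shift along the tool's x, y, z in m, a list of three; "twist": the turn, a rotation vector about the tool's x, y, z in degrees, a list of three. A call has 1 to 20 rows; each row shifts and turns the commanded pose from where the row before left it, along the tool's axes as they then stand; what a row does not reach is not made up. A row lasts 1/10 s, in which the tool goes at most 50 mm and 8.59 degrees, less where a joint would pass 70% of its speed; a pose out of reach is approached as far as the arm can. A call is refused whole if a number of a shift passes 0.05 or a number of a turn 8.59, either way. A call with a gripper value outside its range is refused whole. "jaw" is the finger opening in m, from 0 to 0.0854, set as the call begins (left out, the last holds). The fingers move at their own pace and stop on an object; "grip_force" is the grip in N (left out, the last holds). Time passes only in rows, so rows that do not move let the fingers close. It gives the time, the measured TCP pose, the force, the opening and the grip force at its end, in the units of the state.
- get_obs(): the state, without advancing time (a new reading comes with each control period).
- snapshot(name): name is "scene" or "side" or "wrist"; returns a dict with "color" (384x512x3 uint8, red, green, blue), "camera_matrix" (3x3 intrinsics, pixels), "D" ([k1, k2, p1, p2, k3] as OpenCV has them; the pictures are not rectified), "R" (3x3) and "t" (3): a world point X has camera coordinates R X + t. Camera axes: x right, y down, z forward; pixel columns grow to the right and rows downward; lengths in m; the calibration is good to about 2 mm. A picture is of the moment at which its call begins. There is no depth.
- close_job(): hands the job in; it is judged then, once.
The state is a dict: "clock": time; "q": joint angles; "dq": joint speeds; "tau": joint torques, N m; "eef_pos": TCP position; "tcp_rot": TCP orientation; "contact_force": force on the tool from outside, world axes, zero at the start; "moment": the same for the moment, N m; "gripper_width": opening from 0.0 (shut) to 1.0 (fully open); "finger_force": force on a finger pad.
Only numpy, scipy, OpenCV 4.12 (cv2) and the standard library are available. Lean on these libraries where they do the work, as an engineer would, in place of code of your own. Each camera call takes 0.05 s, during which the arm holds its last target. There are 200 camera calls.

## Working session

There is one attempt and no reset: what is moved stays moved. The work goes in short steps, Python scripts to look and compute and a tool call to move; the robot and the scene stay as the last step left them, time stands still between calls to the robot, and variables do not carry over. Pictures are saved under pics/ and viewed, at most 17 in all, crops included, and the job is handed in when it is done.

Besides the shell and the picture viewer there is one more tool, called after "Call:" as name(argument=value, ...) on one line, values as JSON. carry_out: Moves the arm, as the interface text tells. Its arguments: {"type":"object","properties":{"linear":{"type":"array","items":{"type":"array","items":{"type":"number"}}},"twist":{"type":"array","items":{"type":"array","items":{"type":"number"}}},"jaw":{"type":"number"},"grip_force":{"type":"number"}},"required":["linear","twist"]}

```bash
mkdir -p pics
cat > h.py <<'E'
import numpy as np, cv2
from rig import get_obs, snapshot, close_job, tip_reach
def snap(n,f=None):
    s=snapshot(n)
    if f: cv2.imwrite('pics/'+f,s['color'][:,:,::-1])
    return s
def ray(s,uv,z):
    p=cv2.undistortPoints(np.array(uv,float).reshape(-1,1,2),np.array(s['camera_matrix']),np.array(s['D'])).reshape(-1,2)
    R=np.array(s['R']);t=np.array(s['t'])
    c=-R.T@t; d=np.c_[p,np.ones(len(p))]@R
    return c+d*((z-c[2])/d[:,2])[:,None]
def proj(s,X):
    return cv2.projectPoints(np.array(X,float).reshape(-1,3),cv2.Rodrigues(np.array(s['R']))[0],np.array(s['t']),np.array(s['camera_matrix']),np.array(s['D']))[0].reshape(-1,2)
E
python3 - <<'E'
from h import *
np.set_printoptions(precision=4,suppress=True)
for n in ['scene','side','wrist']:
    s=snap(n,n+'0.png'); print(n,-np.array(s['R']).T@s['t'])
print(tip_reach if not callable(tip_reach) else tip_reach()); print(get_obs())
E
```

```text
scene [1.0291 0.6186 0.8792]
side [-0.0555 -1.0583  0.8654]
wrist [0.1895 0.5985 0.373 ]
0.011
{'clock': 0.15, 'q': array([-1.2032,  0.4117, -0.0127,  1.5969,  0.0056,  1.1343, -0.0822]), 'dq': array([-0.0002, -0.0022,  0.0011, -0.0016,  0.0007, -0.0005,  0.0012]), 'tau': array([  0.0017, -60.1031,   0.6828, -29.9646,   0.0139,   0.0079,
        -0.    ]), 'eef_pos': array([0.2637, 0.5663, 0.2416]), 'tcp_rot': array([-0.679 , -3.0671,  0.0019]), 'contact_force': array([ 0.389 , -0.1105, -0.2744]), 'moment': array([ 0.0091, -0.0154,  0.027 ]), 'finger_force': 0.0, 'gripper_width': 0.9997835375974065}
```

View pics/scene0.png

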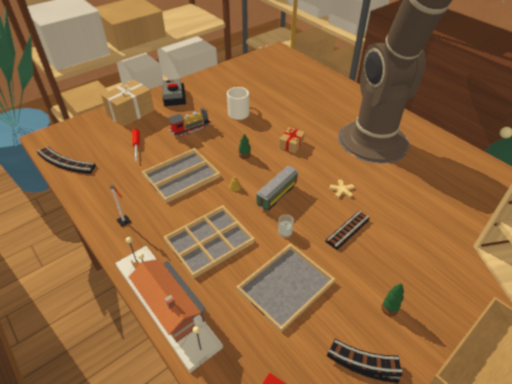

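View pics/side0.png

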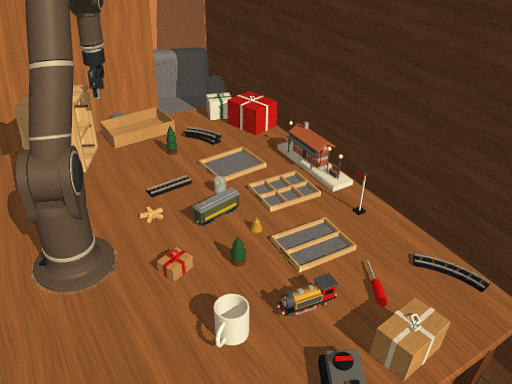

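View pics/wrist0.png

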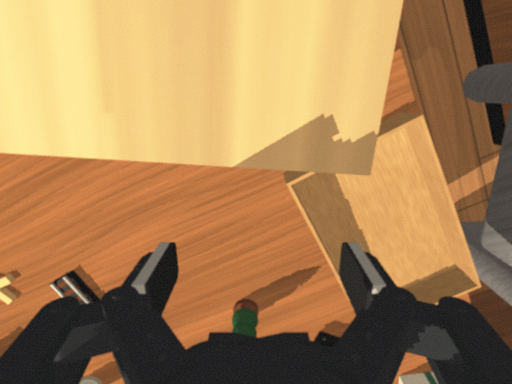

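The scene view shows the lanes tray at (181,175), cells tray (210,240), open tray (287,285), engine (190,120), coach (278,188), track (347,230), candle (286,225) and trees at (245,147) and (395,298). The side view shows the same layout. The wrist view shows only a tree at (245,315), a bit of the track and the wooden boxes nearby. I'll enlarge the scene and side views to pick exact points.

Run:
```python
from h import *
def crop(f,o,x,y,w,h,k):
    im=cv2.imread('pics/'+f)[y:y+h,x:x+w]
    im=cv2.resize(im,None,fx=k,fy=k,interpolation=cv2.INTER_CUBIC)
    for i in range(0,w,20): cv2.putText(im,str(x+i),(i*k,10),0,.35,(255,255,255),1); cv2.line(im,(i*k,12),(i*k,18),(255,255,255),1)
    for i in range(0,h,20): cv2.putText(im,str(y+i),(0,i*k+4),0,.35,(255,255,255),1)
    cv2.imwrite('pics/'+o,im)
crop('scene0.png','sc1.png',140,95,266,200,3)
crop('side0.png','sd1.png',140,120,220,200,3)
```

```text
(no output)
```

View pics/sc1.png

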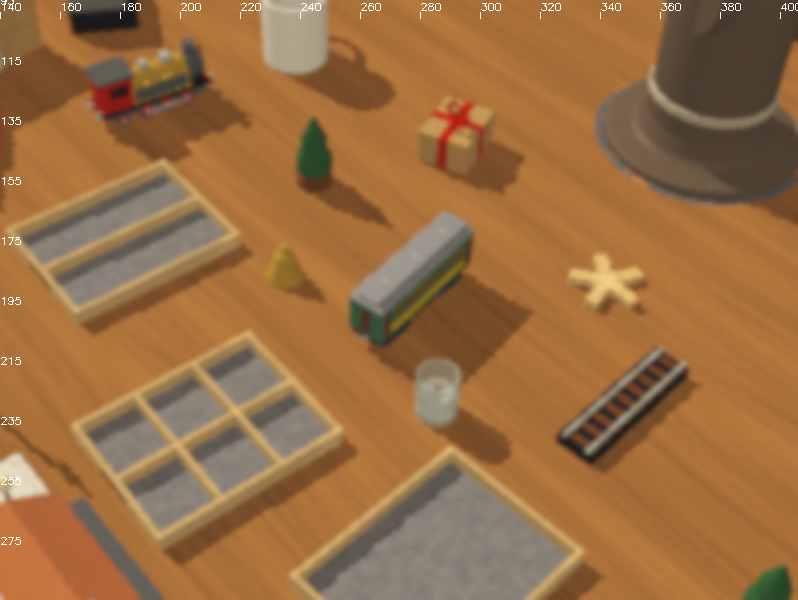

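View pics/sd1.png

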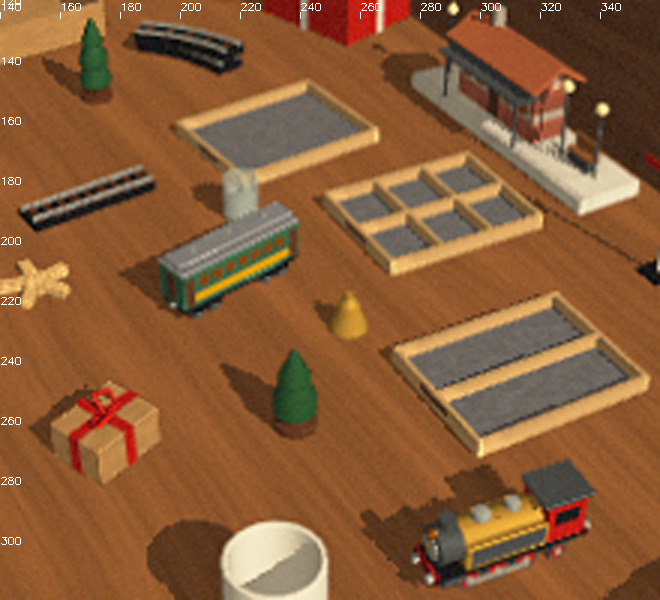

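The crops show sharp tray corners, the coach roof, the track bed, both tree feet and the candle base at full-image (285,234). I'll cast rays from these points.

```bash
cat > m.py <<'E'
from h import *
from scipy.optimize import least_squares
np.set_printoptions(precision=4,suppress=True)
S=snap('scene');D=snap('side')
def P(s,c,z): 
    o=np.array([140,95] if s is S else [140,120]); return ray(s,np.array(c)/3+o,z)
def fit(name,pts,L,W):
    c0=pts[:,:2].mean(0)
    best=None
    for a in np.arange(-3,3,.5):
        def f(p):
            c,s=np.cos(p[2]),np.sin(p[2]); q=(pts[:,:2]-p[:2])@np.array([[c,-s],[s,c]])
            return (np.abs(q)-[L/2,W/2]).ravel()
        r=least_squares(f,[*c0,a])
        if best is None or r.cost<best.cost: best=r
    x=best.x; x[2]=(x[2]+np.pi/2)%np.pi-np.pi/2
    print(name,x[:2],np.degrees(x[2]),'res mm',np.round(np.abs(best.fun).max()*1e3,1))
for n,a,b in [('lanes',[(163,160),(242,233),(79,313),(10,230)],[(394,347),(556,293),(649,378),(480,443)]),
 ('cells',[(250,333),(342,430),(160,540),(72,428)],[(323,197),(467,153),(543,214),(392,262)]),
 ('open',[(452,450),(583,550),(292,575)],[(176,126),(309,82),(379,132)])]:
    A,B=P(S,a,.017),P(D,b,.017)
    fit(n+' S',A,.19,.15) if len(a)>3 else 0; fit(n+' D',B,.19,.15) if len(a)>3 else 0; fit(n+' both',np.r_[A,B],.19,.15)
fit('track S',P(S,[(660,347),(688,368),(590,462),(558,438)],.012),.15,.04)
fit('track D',P(D,[(20,212),(142,168),(156,180),(38,228)],.012),.15,.04)
fit('coach S',P(S,[(445,212),(473,235),(350,292),(385,312)],.066),.154,.04)
fit('coach D',P(D,[(160,262),(275,204),(299,215),(180,279)],.066),.154,.04)
print('treeA foot',P(S,[(314,183)],.004),P(D,[(295,428)],.004),'apex',[ (P(S,[(314,117)],z)[0,:2],P(D,[(294,349)],z)[0,:2]) for z in (.088,.11)])
print('treeB foot',ray(S,[(392,310)],.004),P(D,[(97,95)],.004),'apex',[ (ray(S,[(402,284)],z)[0,:2],P(D,[(92,19)],z)[0,:2]) for z in (.088,.11)])
print('candle',P(S,[(437,413)],.003),'top',P(S,[(438,373)],.05),P(D,[(240,177)],.05))
print('cone',P(S,[(285,280)],.005),P(D,[(349,328)],.005))
print('engine cab roof',P(S,[(110,72)],.07)[0],P(D,[(558,482)],.07)[0],'front',P(S,[(205,82)],.02)[0],P(D,[(425,562)],.02)[0])
E
python3 m.py
```

```text
lanes S [ 0.6147 -0.2542] -1.1971978459145716 res mm 2.5
lanes D [ 0.6138 -0.2657] -2.341337382632256 res mm 2.7
lanes both [ 0.6143 -0.26  ] -1.768105669171306 res mm 7.8
cells S [0.6946 0.0129] -1.604187545159686 res mm 1.9
cells D [ 0.6896 -0.001 ] -0.6987199305282225 res mm 5.5
cells both [0.6921 0.006 ] -1.153285347221706 res mm 11.8
open both [0.6246 0.2355] 3.9591814048296268 res mm 12.2
track S [0.3785 0.2235] 5.80068549492004 res mm 3.9
track D [0.3758 0.2064] 7.720199340825976 res mm 4.3
coach S [0.4457 0.0036] 10.437200523647855 res mm 10.6
coach D [ 0.4399 -0.0146] 14.084763927234784 res mm 4.2
treeA foot [[ 0.4057 -0.2056  0.004 ]] [[ 0.395  -0.2267  0.004 ]] apex [(array([ 0.3999, -0.211 ]), array([ 0.399 , -0.2192])), (array([ 0.4174, -0.1879]), array([ 0.3862, -0.2429]))]
treeB foot [[0.478  0.4509 0.004 ]] [[0.4754 0.432  0.004 ]] apex [(array([0.4618, 0.4412]), array([0.4927, 0.4732])), (array([0.4775, 0.4461]), array([0.4772, 0.4298]))]
candle [[0.5162 0.1193 0.003 ]] top [[0.5125 0.1126 0.05  ]] [[0.5116 0.1054 0.05  ]]
cone [[ 0.5218 -0.104   0.005 ]] [[ 0.5096 -0.1278  0.005 ]]
engine cab roof [ 0.5134 -0.437   0.07  ] [ 0.51   -0.4503  0.07  ] front [ 0.4048 -0.4156  0.02  ] [ 0.3995 -0.4308  0.02  ]
```

Run:
```python
from h import *
np.set_printoptions(precision=4,suppress=True)
for n in ['scene','side','wrist']:
    s=snap(n); print(n,s['D'],s['camera_matrix'][0],s['camera_matrix'][1],s['R'])
    o=get_obs(); p=o['eef_pos']
    print(proj(s,[[0,0,0],p,p+[0,0,-.011]]))
    if n!='wrist': print(proj(s,[[.1*np.cos(a),.1*np.sin(a),0] for a in np.arange(0,6.28,np.pi/4)]))
    print('und chk',proj(s,ray(s,[[200,200],[400,300]],0)))
```

```text
scene [-0.0047  0.      0.      0.      0.    ] [410.0007   0.     262.6698] [  0.     410.0007 191.5699] [[-0.7699  0.638   0.0151]
 [ 0.4447  0.5533 -0.7043]
 [-0.4577 -0.5355 -0.7098]]
[[373.1033 139.6242]
 [531.8281 230.7528]
 [529.2485 234.1704]]
[[353.922  151.0992]
 [376.0073 158.2624]
 [396.4423 154.1226]
 [402.2194 141.6483]
 [391.0838 128.8674]
 [370.4702 122.7374]
 [351.4449 126.1744]
 [344.1956 137.6175]]
und chk [[200. 200.]
 [400. 300.]]
side [-0.1906  0.      0.      0.      0.    ] [474.7341   0.     245.7599] [  0.     474.7341 192.868 ] [[ 0.8689 -0.4949 -0.0004]
 [-0.2766 -0.4849 -0.8297]
 [ 0.4105  0.721  -0.5582]]
[[ 73.4636 261.5531]
 [ 98.6238  92.5295]
 [ 99.0707  95.3763]]
[[107.7831 250.3531]
 [ 91.4444 239.4961]
 [ 65.8055 241.2096]
 [ 44.1056 254.4983]
 [ 38.3925 272.9577]
 [ 53.8271 285.9474]
 [ 82.221  284.2675]
 [104.8133 268.8426]]
und chk [[200. 200.]
 [400. 300.]]
wrist [-0.0167  0.      0.      0.      0.    ] [283.1168   0.     258.3019] [  0.     283.1168 188.5627] [[ 0.4215  0.9068  0.0005]
 [ 0.8612 -0.4005  0.3128]
 [ 0.2839 -0.1314 -0.9498]]
[[-185.2465  159.8816]
 [ 262.2345  255.9243]
 [ 261.9691  245.4964]]
und chk [[200. 200.]
 [400. 300.]]
```

Run:
```python
from h import *
np.set_printoptions(precision=4,suppress=True)
s=snap('wrist'); print(ray(s,[(246,305)],.004), ray(s,[(74,290)],.016))
S=snap('scene');D=snap('side')
for p in [(.478,.451,.004),(.4754,.432,.004)]: print(proj(s,p),proj(S,p),proj(D,p))
```

```text
[[0.4691 0.4474 0.004 ]] [[0.3256 0.2261 0.016 ]]
[[250.4408 308.3394]] [[392.019  310.0397]] [[171.0705 149.4041]]
[[239.0857 311.1892]] [[386.2665 303.7618]] [[172.3248 151.6707]]
```

Call:
carry_out(linear=[[0, 0, -0.035], [0, 0, -0.035], [0, 0, -0.035], [-0.021, -0.0385, 0], [-0.021, -0.0385, 0], [-0.021, -0.0385, 0], [-0.021, -0.0385, 0], [-0.021, -0.0385, 0], [-0.021, -0.0385, 0], [-0.021, -0.0385, 0], [-0.021, -0.0385, 0], [-0.021, -0.0385, 0], [0, 0, 0], [0, 0, 0]], twist=[[0, 0, -8.3], [0, 0, -8.3], [0, 0, -8.3], [0, 0, 0], [0, 0, 0], [0, 0, 0], [0, 0, 0], [0, 0, 0], [0, 0, 0], [0, 0, 0], [0, 0, 0], [0, 0, 0], [0, 0, 0], [0, 0, 0]])

```text
clock: 1.95
eef_pos: [0.4528, 0.219, 0.3475]
tcp_rot: [0.006, 3.141, 0.001]
contact_force: [-1.5, 0.6, 0.2]
gripper_width: 1.0
finger_force: 0.0
```

```bash
cat >> h.py <<'E'
def save(n,f):
    import pickle; s=snap(n,f+'.png'); pickle.dump(s,open(f+'.pkl','wb')); return s
def load(f):
    import pickle; return pickle.load(open(f+'.pkl','rb'))
def pose():
    from scipy.spatial.transform import Rotation as Ro
    o=get_obs(); R=Ro.from_rotvec(o['tcp_rot']).as_matrix()
    print('t',round(o['clock'],2),'p',o['eef_pos'],'yaw_y',np.degrees(np.arctan2(R[1,1],R[0,1])),'z',R[:,2],'w',o['gripper_width'],'F',o['contact_force'],o['finger_force'])
E
python3 -c "
from h import *
pose(); save('wrist','w1')"
```

```text
t 1.95 p [0.45277494 0.21900179 0.34750301] yaw_y 89.7814699102885 z [ 2.27367749e-04  4.59874473e-04 -9.99999868e-01] w 1.0002349375693143 F [-1.51334691  0.6455252   0.17228094] 0.0
```

Next survey stops: (0.50, 0.0), then (0.47, -0.30).

Call:
carry_out(linear=[[-0.01, -0.044, 0], [-0.01, -0.044, 0], [-0.01, -0.044, 0], [-0.01, -0.044, 0], [-0.01, -0.044, 0], [0, 0, 0], [0, 0, 0]], twist=[[0, 0, 0], [0, 0, 0], [0, 0, 0], [0, 0, 0], [0, 0, 0], [0, 0, 0], [0, 0, 0]])

```text
clock: 2.7
eef_pos: [0.5022, 0.0006, 0.3472]
tcp_rot: [-0.002, -3.141, -0.001]
contact_force: [0.1, 1.3, 0.7]
gripper_width: 0.995
finger_force: 0.0
```

```bash
python3 -c "
from h import *
pose(); save('wrist','w2')"
```

```text
t 2.7 p [0.50220259 0.0005637  0.34718475] yaw_y 89.93357357892047 z [-2.40216333e-04  4.41598167e-04 -9.99999874e-01] w 0.9952110816805411 F [0.10688205 1.29324512 0.67376164] 0.0
```

Call:
carry_out(linear=[[0, -0.045, 0], [0, -0.045, 0], [0, -0.045, 0], [0, -0.045, 0], [0, -0.045, 0], [0, -0.045, 0], [0, -0.03, 0], [0, 0, 0], [0, 0, 0]], twist=[[0, 0, 0], [0, 0, 0], [0, 0, 0], [0, 0, 0], [0, 0, 0], [0, 0, 0], [0, 0, 0], [0, 0, 0], [0, 0, 0]])

```text
clock: 3.65
eef_pos: [0.5028, -0.2983, 0.3467]
tcp_rot: [0.001, -3.141, -0.002]
contact_force: [-0.8, -0.0, 0.2]
gripper_width: 1.002
finger_force: 0.0
```

Run:
```python
from h import *
pose(); save('wrist','w3')
for i in (1,2,3):
    im=cv2.imread(f'pics/w{i}.png'); k=1.5625
    im=cv2.resize(im,(800,600),interpolation=cv2.INTER_CUBIC)
    for u in range(0,512,40): cv2.putText(im,str(u),(int(u*k),10),0,.35,(255,255,255),1); cv2.line(im,(int(u*k),12),(int(u*k),18),(255,255,255),1)
    for v in range(0,384,40): cv2.putText(im,str(v),(0,int(v*k)+4),0,.35,(255,255,255),1)
    cv2.imwrite(f'pics/w{i}b.png',im)
```

```text
t 3.65 p [ 0.50278535 -0.29831469  0.34668462] yaw_y 90.04288984067055 z [-6.55103609e-04  1.20600578e-03 -9.99999058e-01] w 1.0015085232224432 F [-0.752605   -0.02262305  0.18677816] 0.0
```

View pics/w1b.png

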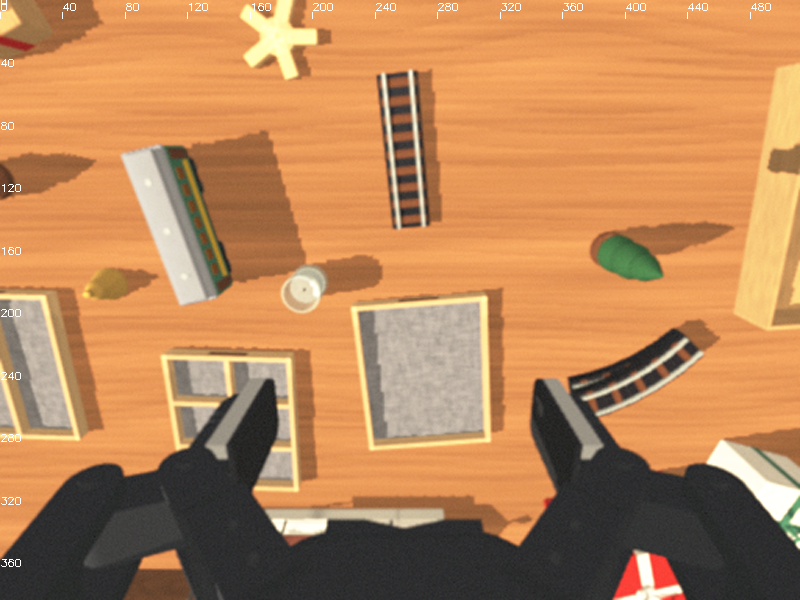

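View pics/w2b.png

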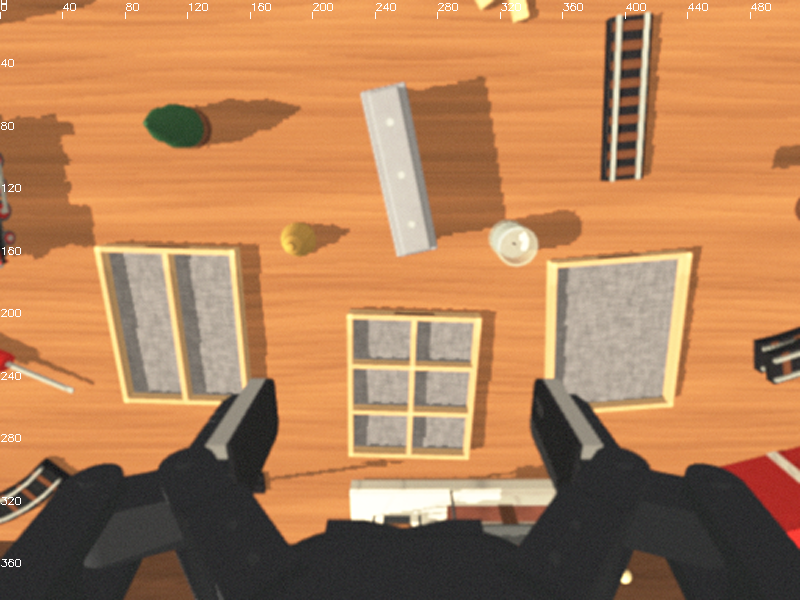

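View pics/w3b.png

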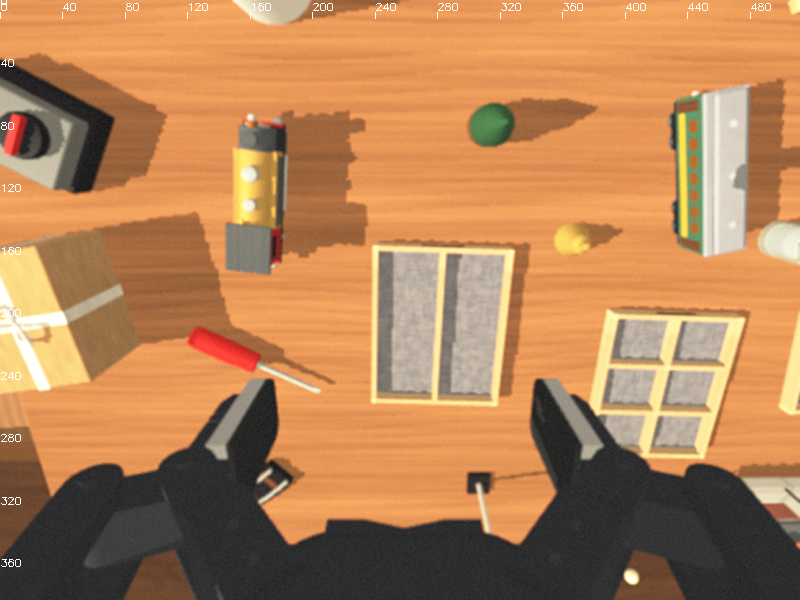

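The wrist views show all items well. In w3, the engine's cab roof is around (160,158), its domes at (160,112) and (160,131), and the lanes tray spans (239..329, 158..259). In w2, the coach roof spans (230..279, 53..164) and the cells tray (222..308, 201..293). In w1, the track spans (242..275, 46..147) and the open tray (225..314, 189..287).

```bash
cat > m2.py <<'E'
import re
src=open('m.py').read(); exec(src[src.index('from h'):src.index('S=snap')]); exec(src[src.index('def fit'):src.index('for n,a,b')])
w={i:load(f'w{i}') for i in (1,2,3)}
def P(i,c,z): return ray(w[i],(np.array(c,float)+.5)/1.5625-.5,z)
fit('lanes w3',P(3,[(373,246),(514,250),(497,405),(372,402)],.017),.19,.15)
fit('cells w2',P(2,[(347,315),(482,318),(468,458),(348,456)],.017),.19,.15)
fit('open w1',P(1,[(351,306),(486,295),(491,440),(371,449)],.017),.19,.15)
fit('track w1',P(1,[(378,74),(416,71),(429,225),(393,229)],.012),.15,.04)
for z in (.06,.068): 
  fit('coach w2',P(2,[(360,93),(406,83),(436,245),(400,256)],z),.154,.04)
  fit('coach w3',P(3,[(703,93),(747,88),(747,248),(703,256)],z),.154,.04)
print('cab corners',P(3,[(228,222),(272,226),(270,273),(226,269)],.072))
print('domes',P(3,[(250,174),(250,205)],.062),'front',P(3,[(240,120),(285,120)],.03))
print('treeA',P(3,[(470,128)],.03),'apex .11',P(3,[(500,122)],.11),'.088',P(3,[(500,122)],.088), 'w2',P(2,[(150,122)],.11),P(2,[(150,122)],.088))
print('treeB foot',P(1,[(605,250)],.005),'apex',P(1,[(662,278)],.11),P(1,[(662,278)],.088))
print('candle w1 base',P(1,[(311,280)],.01),'top',P(1,[(302,292)],.05),'w2',P(2,[(515,247)],.05))
print('cone',P(2,[(297,238)],.02))
E
python3 m2.py
```

```text
lanes w3 [ 0.615  -0.2595] -1.5826652078078827 res mm 0.4
cells w2 [0.6923 0.008 ] -1.794276420079421 res mm 1.4
open w1 [0.6246 0.242 ] 4.980861546419565 res mm 0.6
track w1 [0.3752 0.2186] 5.235987489928332 res mm 1.8
coach w2 [ 0.4415 -0.0029] 12.521816559625723 res mm 5.0
coach w3 [ 0.4423 -0.0024] 12.359761285406837 res mm 5.0
coach w2 [ 0.4411 -0.0028] 12.521820161905124 res mm 6.3
coach w3 [ 0.4419 -0.0081] 12.359772293869064 res mm 6.4
cab corners [[ 0.4843 -0.4609  0.072 ]
 [ 0.488  -0.4207  0.072 ]
 [ 0.5329 -0.4267  0.072 ]
 [ 0.5289 -0.4683  0.072 ]]
domes [[ 0.4422 -0.4395  0.062 ]
 [ 0.4701 -0.4424  0.062 ]] front [[ 0.3942 -0.4546  0.03  ]
 [ 0.3943 -0.4119  0.03  ]]
treeA [[ 0.4013 -0.2364  0.03  ]] apex .11 [[ 0.4004 -0.2246  0.11  ]] .088 [[ 0.3991 -0.2201  0.088 ]] w2 [[ 0.3993 -0.1993  0.11  ]] [[ 0.398  -0.2111  0.088 ]]
treeB foot [[0.4764 0.4384 0.005 ]] apex [[0.478  0.4431 0.11  ]] [[0.4844 0.4565 0.088 ]]
candle w1 base [[0.508  0.1152 0.01  ]] top [[0.509  0.1138 0.05  ]] w2 [[0.5121 0.1091 0.05  ]]
cone [[ 0.5087 -0.1126  0.02  ]]
```

Call:
carry_out(linear=[[0.0084, -0.0284, 0.0294], [0.0084, -0.0284, 0.0294], [0.0084, -0.0284, 0.0294], [0.0084, -0.0284, 0.0294], [0.0084, -0.0284, 0.0294], [0, 0, 0], [0, 0, 0]], twist=[[0, 0, 0], [0, 0, 0], [0, 0, 0], [0, 0, 0], [0, 0, 0], [0, 0, 6], [0, 0, 0]])

```text
clock: 4.4
eef_pos: [0.4605, -0.4402, 0.1991]
tcp_rot: [-0.166, -3.136, -0.003]
contact_force: [0.5, -0.3, 0.4]
gripper_width: 1.002
finger_force: 0.0
```

```bash
python3 -c "
from h import *
np.set_printoptions(precision=4,suppress=True)
pose(); s=save('wrist','w4')
# predicted body line and centre
a=np.radians(-6);c=np.array([.461,-.440]);d=np.array([np.cos(a),np.sin(a)]);n=np.array([-d[1],d[0]])
im=s['color'][:,:,::-1].copy()
for x in(-.074,-.031,0,.043,.074):
  for y in(-.02,.02):
    q=c-d*x+n*y; u=proj(s,[*q,.05])[0]; cv2.circle(im,tuple(int(v) for v in u),2,(255,0,255),-1)
cv2.imwrite('pics/w4b.png',cv2.resize(im,(800,600),interpolation=cv2.INTER_CUBIC))
"
```

```text
t 4.4 p [ 0.4605 -0.4402  0.1991] yaw_y 83.93334980806925 z [-0.0012  0.0021 -1.    ] w 1.0022853134162106 F [ 0.4704 -0.2913  0.3898] 0.0
```

View pics/w4b.png

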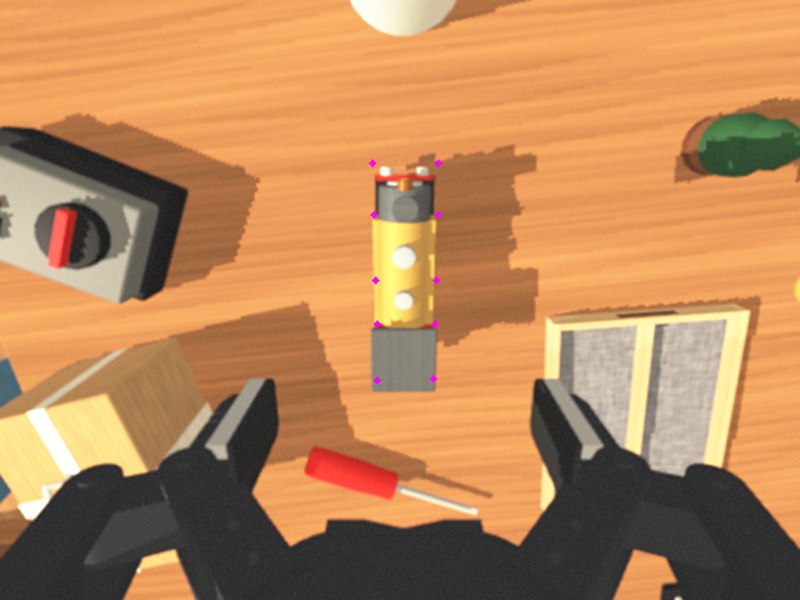

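The predicted points lie on the engine's tanks to within about 2 px (tanks at rows 219–327, columns 374–436 of the enlarged picture). Descending and gripping.

Call:
carry_out(linear=[[-0.0015, 0, 0.04], [0, 0, 0.04], [0, 0, 0.04], [0, 0, 0.03], [0, 0, 0.018], [0, 0, 0], [0, 0, 0]], twist=[[0, 0, 0], [0, 0, 0], [0, 0, 0], [0, 0, 0], [0, 0, 0], [0, 0, 0], [0, 0, 0]])

```text
clock: 5.15
eef_pos: [0.4628, -0.4414, 0.0334]
tcp_rot: [0.161, 3.136, -0.0]
contact_force: [0.4, -0.1, 0.9]
gripper_width: 1.003
finger_force: 0.0
```

Call:
carry_out(linear=[[0, 0, 0], [0, 0, 0], [0, 0, 0], [0, 0, 0], [0, 0, 0], [0, 0, 0], [0, 0, 0], [0, 0, 0]], twist=[[0, 0, 0], [0, 0, 0], [0, 0, 0], [0, 0, 0], [0, 0, 0], [0, 0, 0], [0, 0, 0], [0, 0, 0]], jaw=0.03, grip_force=40)

```text
clock: 5.95
eef_pos: [0.4618, -0.4424, 0.0334]
tcp_rot: [0.166, 3.136, -0.0]
contact_force: [0.2, 2.1, 6.4]
gripper_width: 0.463
finger_force: 41.9
```

Call:
carry_out(linear=[[0, 0, -0.03], [0, 0, -0.03], [0, 0, -0.02], [0, 0, 0], [-0.0296, 0.0302, 0], [-0.0296, 0.0302, 0], [-0.0296, 0.0302, 0], [-0.0296, 0.0302, 0], [-0.0296, 0.0302, 0], [0, 0, 0], [0, 0, 0]], twist=[[0, 0, 0], [0, 0, 0], [0, 0, 0], [0, 0, -4.4], [0, 0, 0], [0, 0, 0], [0, 0, 0], [0, 0, 0], [0, 0, 0], [0, 0, 0], [0, 0, 0]])

```text
clock: 7.05
eef_pos: [0.6141, -0.2939, 0.1116]
tcp_rot: [-0.041, -3.14, -0.001]
contact_force: [-0.2, -1.0, -3.0]
gripper_width: 0.458
finger_force: 41.4
```

```bash
python3 -c "
from h import *
np.set_printoptions(precision=4,suppress=True)
pose(); save('side','s5'); s=save('wrist','w5')
im=s['color'][:,:,::-1].copy()
d=snapshot('side'); k=cv2.resize(d['color'][150:310,250:410,::-1],(480,480))
cv2.imwrite('pics/w5b.png',np.hstack([cv2.resize(im[:,:],(320,240)),k[:240,:],]) if 0 else k)
"
```

```text
t 7.05 p [ 0.6141 -0.2939  0.1116] yaw_y 88.51632908353045 z [-0.0009  0.0005 -1.    ] w 0.4580476242689384 F [-0.2352 -1.0311 -2.9995] 41.41356991000066
```

View pics/w5b.png

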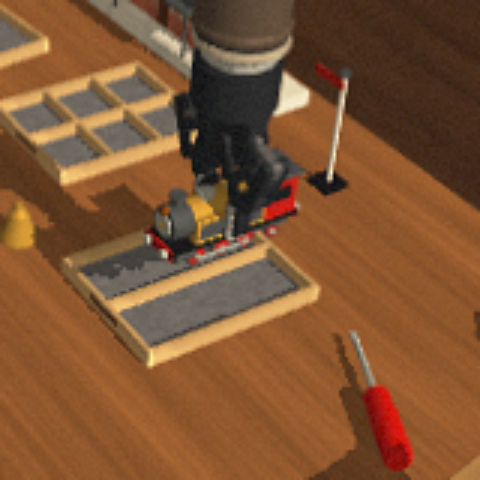

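Engine held level above the lanes tray, (210,235) in the crop. Lowering.

Call:
carry_out(linear=[[0, -0.003, 0.02], [0, 0, 0.02], [0, 0, 0.02], [0, 0, 0.01], [0, 0, 0.003], [0, 0, 0.002], [0, 0, 0.001], [0, 0, 0]], twist=[[0, 0, 0], [0, 0, 0], [0, 0, 0], [0, 0, 0], [0, 0, 0], [0, 0, 0], [0, 0, 0], [0, 0, 0]])

```text
clock: 8.0
eef_pos: [0.6138, -0.2989, 0.0371]
tcp_rot: [0.046, 3.14, -0.001]
contact_force: [-0.1, -0.3, -2.2]
gripper_width: 0.458
finger_force: 41.4
```

Call:
carry_out(linear=[[0, 0, 0.001], [0, 0, 0.001], [0, 0, 0]], twist=[[0, 0, 0], [0, 0, 0], [0, 0, 0]])

```text
clock: 8.3
eef_pos: [0.6139, -0.2989, 0.0364]
tcp_rot: [0.046, 3.14, -0.0]
contact_force: [-3.9, 2.8, 10.7]
gripper_width: 0.459
finger_force: 42.9
```

Call:
carry_out(linear=[[0, 0, 0], [0, 0, 0], [0, 0, 0], [0, 0, 0], [0, 0, 0], [0, 0, 0], [0, 0, -0.03], [0, 0, -0.04], [0, 0, -0.04], [0, 0, -0.03], [0, 0, -0.02], [0, 0, 0]], twist=[[0, 0, 0], [0, 0, 0], [0, 0, 0], [0, 0, 0], [0, 0, 0], [0, 0, 0], [0, 0, 0], [0, 0, 0], [0, 0, 0], [0, 0, 0], [0, 0, 0], [0, 0, 0]], jaw=0.06)

```text
clock: 9.5
eef_pos: [0.6148, -0.2997, 0.1979]
tcp_rot: [0.046, 3.136, -0.003]
contact_force: [0.3, -0.1, 0.2]
gripper_width: 0.705
finger_force: 0.0
```

Call:
carry_out(linear=[[0.0226, 0.0364, 0], [0.0226, 0.0364, 0], [0.0226, 0.0364, 0], [0.0226, 0.0364, 0], [0.0226, 0.0364, 0], [0.0226, 0.0364, 0], [0.0226, 0.0364, 0], [0.0226, 0.0364, 0], [0, 0, 0], [0, 0, 0], [0, 0, 0], [0, 0, 0]], twist=[[0, 0, 0], [0, 0, 0], [0, 0, 0], [0, 0, 0], [0, 0, 0], [0, 0, 0], [0, 0, 0], [0, 0, 0], [0, 0, -7], [0, 0, -7], [0, 0, 0], [0, 0, 0]], jaw=0.085)

```text
clock: 10.7
eef_pos: [0.4408, -0.0025, 0.1938]
tcp_rot: [0.331, -3.123, 0.0]
contact_force: [-0.3, -0.1, 0.2]
gripper_width: 0.996
finger_force: 0.0
```

```bash
cat > ov.py <<'E'
from h import *
import sys
np.set_printoptions(precision=4,suppress=True)
def ov(f,cx,cy,yaw,pts):
    pose(); s=save('wrist',f); im=s['color'][:,:,::-1].copy()
    im=cv2.resize(im,(800,600),interpolation=cv2.INTER_CUBIC)
    a=np.radians(yaw);d=np.array([np.cos(a),np.sin(a)]);n=np.array([-d[1],d[0]])
    for x,y,z in pts:
        u=proj(s,[*(np.array([cx,cy])+d*x+n*y),z])[0]; u=(u+.5)*1.5625-.5
        cv2.circle(im,tuple(int(round(v)) for v in u),2,(255,0,255),-1)
    cv2.imwrite(f'pics/{f}b.png',im)
E
python3 -c "
from ov import *
ov('w6',.4415,-.003,12.4,[(x,y,z) for x in(-.077,0,.077) for y in(-.02,.02) for z in(.058,)])"
```

```text
t 10.7 p [ 0.4408 -0.0025  0.1938] yaw_y 102.10989288046949 z [-0.0008 -0.0002 -1.    ] w 0.9957743085065346 F [-0.3345 -0.0716  0.1991] 0.0
```

View pics/w6b.png

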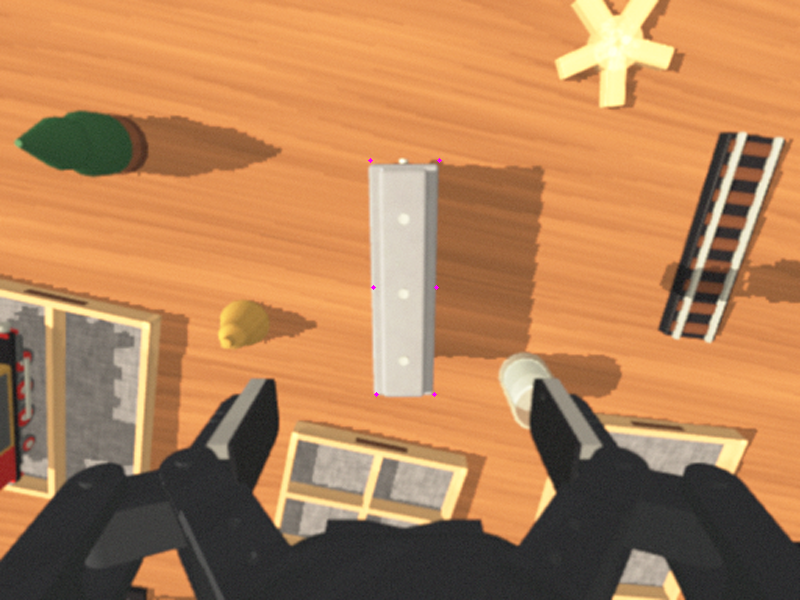

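The overlay sits on the coach roof (columns 370–437, rows 163–395), and the candle at (522,385) is clear of the fingers. Descending to grip.

Call:
carry_out(linear=[[0, 0, 0.04], [0, 0, 0.04], [0, 0, 0.04], [0, 0, 0.025], [0, 0, 0.015], [0, 0, 0], [0, 0, 0]], twist=[[0, 0, 0], [0, 0, 0], [0, 0, 0], [0, 0, 0], [0, 0, 0], [0, 0, 0], [0, 0, 0]])

```text
clock: 11.45
eef_pos: [0.4411, -0.0028, 0.0343]
tcp_rot: [0.334, -3.123, 0.001]
contact_force: [0.4, -0.4, 0.6]
gripper_width: 0.996
finger_force: 0.0
```

Call:
carry_out(linear=[[0, 0, 0], [0, 0, 0], [0, 0, 0], [0, 0, 0], [0, 0, 0], [0, 0, 0], [0, 0, 0], [0, 0, 0]], twist=[[0, 0, 0], [0, 0, 0], [0, 0, 0], [0, 0, 0], [0, 0, 0], [0, 0, 0], [0, 0, 0], [0, 0, 0]], jaw=0.03)

```text
clock: 12.25
eef_pos: [0.4417, -0.0022, 0.0351]
tcp_rot: [-0.337, 3.122, 0.001]
contact_force: [-1.0, -0.8, 6.9]
gripper_width: 0.463
finger_force: 39.7
```

Call:
carry_out(linear=[[0, 0, -0.03], [0, 0, -0.04], [0, 0, -0.03], [0, 0, 0], [0, 0, 0], [-0.0257, -0.0307, 0], [-0.0257, -0.0307, 0], [-0.0257, -0.0307, 0], [-0.0257, -0.0307, 0], [-0.0257, -0.0307, 0], [-0.0257, -0.0307, 0], [-0.0257, -0.0307, 0], [0, 0, 0], [0, 0, 0]], twist=[[0, 0, 0], [0, 0, 0], [0, 0, 0], [0, 0, 7], [0, 0, 6.7], [0, 0, 0], [0, 0, 0], [0, 0, 0], [0, 0, 0], [0, 0, 0], [0, 0, 0], [0, 0, 0], [0, 0, 0], [0, 0, 0]])

```text
clock: 13.65
eef_pos: [0.6153, -0.2223, 0.1336]
tcp_rot: [-0.04, -3.14, 0.0]
contact_force: [-0.2, 0.9, -2.7]
gripper_width: 0.463
finger_force: 41.6
```

```bash
python3 -c "
from h import *
pose()"
```

```text
t 13.65 p [ 0.61528944 -0.22226023  0.13360354] yaw_y 88.53888458344034 z [-1.40705204e-03  4.45840787e-06 -9.99999010e-01] w 0.4628345110603646 F [-0.18966283  0.92667225 -2.70404539] 41.60942852497101
```

Call:
carry_out(linear=[[0, 0, 0.03], [0, 0, 0.03], [0, 0, 0.02], [0, 0, 0.01], [0, 0, 0.003], [0, 0, 0.002], [0, 0, 0.001], [0, 0, 0]], twist=[[0, 0, 0], [0, 0, 0], [0, 0, 0], [0, 0, 0], [0, 0, 0], [0, 0, 0], [0, 0, 0], [0, 0, 0]])

```text
clock: 14.45
eef_pos: [0.6164, -0.2216, 0.0392]
tcp_rot: [0.037, 3.14, -0.0]
contact_force: [0.5, -0.4, -2.1]
gripper_width: 0.463
finger_force: 41.8
```

Call:
carry_out(linear=[[0, 0, 0.001], [0, 0, 0.001], [0, 0, 0]], twist=[[0, 0, 0], [0, 0, 0], [0, 0, 0]])

```text
clock: 14.75
eef_pos: [0.6164, -0.2217, 0.0382]
tcp_rot: [0.038, 3.14, 0.001]
contact_force: [-3.9, 1.8, 10.3]
gripper_width: 0.467
finger_force: 43.1
```

Call:
carry_out(linear=[[0, 0, 0], [0, 0, 0], [0, 0, 0], [0, 0, 0], [0, 0, 0], [0, 0, 0], [0, 0, -0.03], [0, 0, -0.04], [0, 0, -0.04], [0, 0, -0.03], [0, 0, -0.02], [0, 0, 0]], twist=[[0, 0, 0], [0, 0, 0], [0, 0, 0], [0, 0, 0], [0, 0, 0], [0, 0, 0], [0, 0, 0], [0, 0, 0], [0, 0, 0], [0, 0, 0], [0, 0, 0], [0, 0, 0]], jaw=0.055)

```text
clock: 15.95
eef_pos: [0.6173, -0.2223, 0.1997]
tcp_rot: [0.038, 3.136, -0.002]
contact_force: [0.6, -0.8, -0.4]
gripper_width: 0.646
finger_force: 0.0
```

Call:
carry_out(linear=[[0.0211, 0.0362, 0], [0.0211, 0.0362, 0], [0.0211, 0.0362, 0], [0.0211, 0.0362, 0], [0.0211, 0.0362, 0], [0.0211, 0.0362, 0], [0.0211, 0.0362, 0], [0.0211, 0.0362, 0], [0.0211, 0.0362, 0], [0.0211, 0.0362, 0], [0.0211, 0.0362, 0], [0.0211, 0.0362, 0], [0, 0, 0], [0, 0, 0], [0, 0, 0]], twist=[[0, 0, 0], [0, 0, 0], [0, 0, 0], [0, 0, 0], [0, 0, 0], [0, 0, 0], [0, 0, 0], [0, 0, 0], [0, 0, 0], [0, 0, 0], [0, 0, 0], [0, 0, 0], [0, 0, -6.7], [0, 0, 0], [0, 0, 0]], jaw=0.085)

```text
clock: 17.45
eef_pos: [0.3731, 0.2181, 0.1958]
tcp_rot: [0.141, -3.138, 0.001]
contact_force: [0.4, -1.0, -0.1]
gripper_width: 0.995
finger_force: 0.0
```

```bash
python3 -c "
from ov import *
ov('w7',.3752,.2186,5.2,[(x,y,z) for x in(-.075,0,.075) for y in(-.02,.02) for z in(.012,)])"
```

```text
t 17.45 p [0.3731 0.2181 0.1958] yaw_y 95.14197747791336 z [-0.0006 -0.0008 -1.    ] w 0.9951540398509163 F [ 0.3794 -1.0165 -0.0769] 0.0
```

View pics/w7b.png

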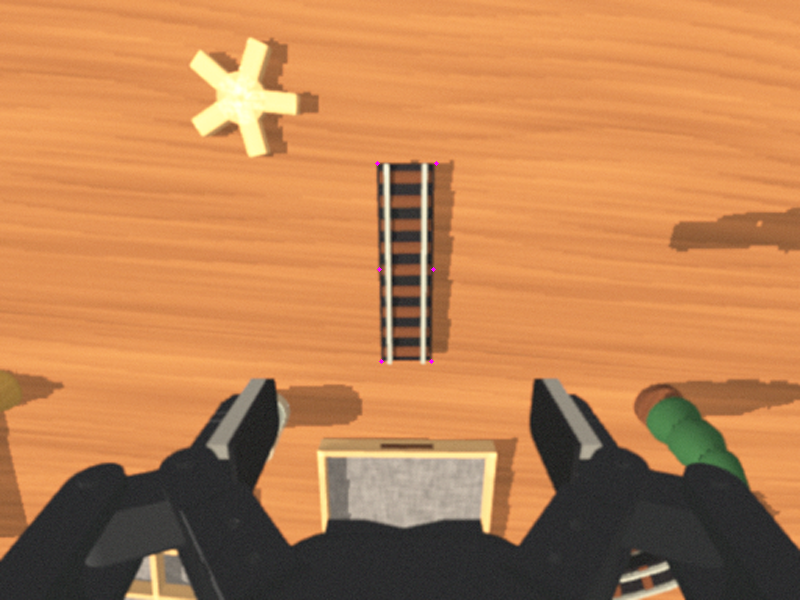

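Overlay matches the track exactly (columns 378–436, rows 163–362). Descend, narrow the jaws, then feel downwards.

Call:
carry_out(linear=[[-0.002, 0, 0.04], [0, 0, 0.04], [0, 0, 0.04], [0, 0, 0.03], [0, 0, 0.023], [0, 0, 0], [0, 0, 0], [0, 0, 0]], twist=[[0, 0, 0], [0, 0, 0], [0, 0, 0], [0, 0, 0], [0, 0, 0], [0, 0, 0], [0, 0, 0], [0, 0, 0]], jaw=0.052)

```text
clock: 18.3
eef_pos: [0.376, 0.2191, 0.0244]
tcp_rot: [-0.144, 3.137, 0.002]
contact_force: [-0.5, 0.9, 0.3]
gripper_width: 0.606
finger_force: 0.0
```

Call:
carry_out(linear=[[0, 0, 0.003], [0, 0, 0.002], [0, 0, 0.002], [0, 0, 0]], twist=[[0, 0, 0], [0, 0, 0], [0, 0, 0], [0, 0, 0]])

```text
clock: 18.7
eef_pos: [0.375, 0.2191, 0.0163]
tcp_rot: [-0.146, 3.138, 0.0]
contact_force: [0.2, -0.2, -0.4]
gripper_width: 0.61
finger_force: 0.0
```

Call:
carry_out(linear=[[0, 0, 0.002], [0, 0, 0.0015], [0, 0, 0]], twist=[[0, 0, 0], [0, 0, 0], [0, 0, 0]])

```text
clock: 19.0
eef_pos: [0.3749, 0.2189, 0.0125]
tcp_rot: [0.146, -3.138, 0.0]
contact_force: [0.1, -0.0, -0.9]
gripper_width: 0.611
finger_force: 0.0
```

Call:
carry_out(linear=[[0, 0, 0], [0, 0, 0], [0, 0, 0], [0, 0, 0], [0, 0, 0], [0, 0, 0]], twist=[[0, 0, 0], [0, 0, 0], [0, 0, 0], [0, 0, 0], [0, 0, 0], [0, 0, 0]], jaw=0.03)

```text
clock: 19.6
eef_pos: [0.3751, 0.219, 0.0129]
tcp_rot: [0.146, -3.138, -0.0]
contact_force: [-1.9, -1.0, 6.2]
gripper_width: 0.452
finger_force: 40.5
```

Call:
carry_out(linear=[[0, 0, -0.015], [0, 0, -0.025], [0, 0, -0.04], [0, 0, -0.01], [-0.0418, 0, 0], [-0.0418, 0, 0], [-0.0418, 0, 0], [-0.0418, 0, 0], [-0.0418, 0, 0], [-0.0418, 0, 0], [0, 0, 0], [0, 0, 0]], twist=[[0, 0, 0], [0, 0, 0], [0, 0, 0], [0, 0, 0], [0, 0, 0], [0, 0, 0], [0, 0, 0], [0, 0, 0], [0, 0, 0], [0, 0, 0], [0, 0, 0], [0, 0, 0]])

```text
clock: 20.8
eef_pos: [0.6247, 0.2417, 0.101]
tcp_rot: [0.145, -3.136, 0.002]
contact_force: [-0.4, 0.6, 0.2]
gripper_width: 0.45
finger_force: 40.7
```

```bash
python3 -c "
from h import *
pose(); s=snap('side'); t=snap('scene')
a=cv2.resize(s['color'][100:220,170:290,::-1],(400,400)); b=cv2.resize(t['color'][200:340,220:360,::-1],(400,400))
cv2.imwrite('pics/c8.png',np.hstack([a,b]))"
```

```text
t 20.8 p [0.62470272 0.24172125 0.10098402] yaw_y 95.28740007826907 z [-0.00179572 -0.00110877 -0.99999777] w 0.44953028948376844 F [-0.37693124  0.64233889  0.16629843] 40.72379171848297
```

View pics/c8.png

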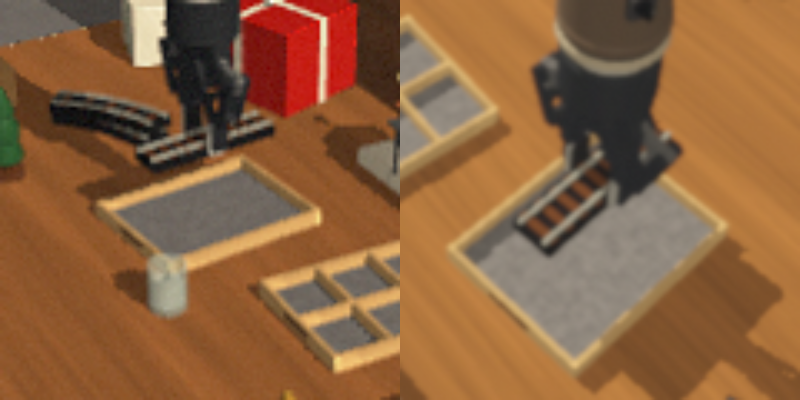

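The track is held level over the open tray: (205,140) in the left crop, (565,210) in the right. Lowering it.

Call:
carry_out(linear=[[0, 0, 0.03], [0, 0, 0.025], [0, 0, 0.015], [0, 0, 0.008], [0, 0, 0.003], [0, 0, 0.002], [0, 0, 0.001], [0, 0, 0]], twist=[[0, 0, 0], [0, 0, 0], [0, 0, 0], [0, 0, 0], [0, 0, 0], [0, 0, 0], [0, 0, 0], [0, 0, 0]])

```text
clock: 21.7
eef_pos: [0.6252, 0.2425, 0.0195]
tcp_rot: [-0.146, 3.137, 0.001]
contact_force: [0.3, -0.5, -0.1]
gripper_width: 0.45
finger_force: 40.7
```

Call:
carry_out(linear=[[0, 0, 0.001], [0, 0, 0]], twist=[[0, 0, 0], [0, 0, 0]])

```text
clock: 21.9
eef_pos: [0.625, 0.2424, 0.0181]
tcp_rot: [-0.146, 3.138, 0.0]
contact_force: [-0.4, 0.2, -0.2]
gripper_width: 0.455
finger_force: 40.7
```

Call:
carry_out(linear=[[0, 0, 0.001], [0, 0, 0.001], [0, 0, 0]], twist=[[0, 0, 0], [0, 0, 0], [0, 0, 0]])

```text
clock: 22.2
eef_pos: [0.6249, 0.2424, 0.0161]
tcp_rot: [-0.146, 3.138, 0.0]
contact_force: [-0.9, -0.2, 2.8]
gripper_width: 0.455
finger_force: 41.0
```

Call:
carry_out(linear=[[0, 0, 0], [0, 0, 0], [0, 0, 0], [0, 0, 0], [0, 0, 0], [0, 0, 0], [0, 0, -0.03], [0, 0, -0.04], [0, 0, -0.04], [0, 0, -0.04], [0, 0, -0.03], [0, 0, 0]], twist=[[0, 0, 0], [0, 0, 0], [0, 0, 0], [0, 0, 0], [0, 0, 0], [0, 0, 0], [0, 0, 0], [0, 0, 0], [0, 0, 0], [0, 0, 0], [0, 0, 0], [0, 0, 0]], jaw=0.055)

```text
clock: 23.4
eef_pos: [0.6273, 0.2429, 0.2013]
tcp_rot: [-0.145, 3.13, 0.005]
contact_force: [0.2, -0.7, -0.4]
gripper_width: 0.645
finger_force: 0.0
```

Call:
carry_out(linear=[[0.022, 0.0355, 0], [0.022, 0.0355, 0], [0.022, 0.0355, 0], [0.022, 0.0355, 0], [0.022, 0.0355, 0], [0.022, 0.0355, 0], [0, 0, 0], [0, 0, 0], [0, 0, 0]], twist=[[0, 0, 0], [0, 0, 0], [0, 0, 0], [0, 0, 0], [0, 0, 0], [0, 0, 0], [0, 0, 7], [0, 0, 0], [0, 0, 0]], jaw=0.085)

```text
clock: 24.3
eef_pos: [0.4741, 0.4411, 0.1953]
tcp_rot: [0.043, 3.141, -0.002]
contact_force: [0.5, -0.8, 0.5]
gripper_width: 0.999
finger_force: 0.0
```

Run:
```python
from ov import *
ov('w9',.476,.442,0,[(0,0,.11),(0,0,.055),(0,0,0)]+[(.02*np.cos(a),.02*np.sin(a),0.004) for a in np.arange(0,6.2,.4)])
s=load('w9'); im=s['color']; h=cv2.cvtColor(im,cv2.COLOR_RGB2HSV)
m=cv2.inRange(h,(50,80,20),(85,255,200)); m[:, :60]=0
n,l,st,ce=cv2.connectedComponentsWithStats(m)
for i in range(1,n):
    if st[i,4]>150: print(st[i],ce[i])
```

```text
t 24.3 p [0.4741 0.4411 0.1953] yaw_y 88.44321704998977 z [ 0.0002 -0.0014 -1.    ] w 0.9986782109880952 F [ 0.4735 -0.765   0.4559] 0.0
[ 244  158   34   47 1259] [260.3193 180.5131]
```

View pics/w9b.png

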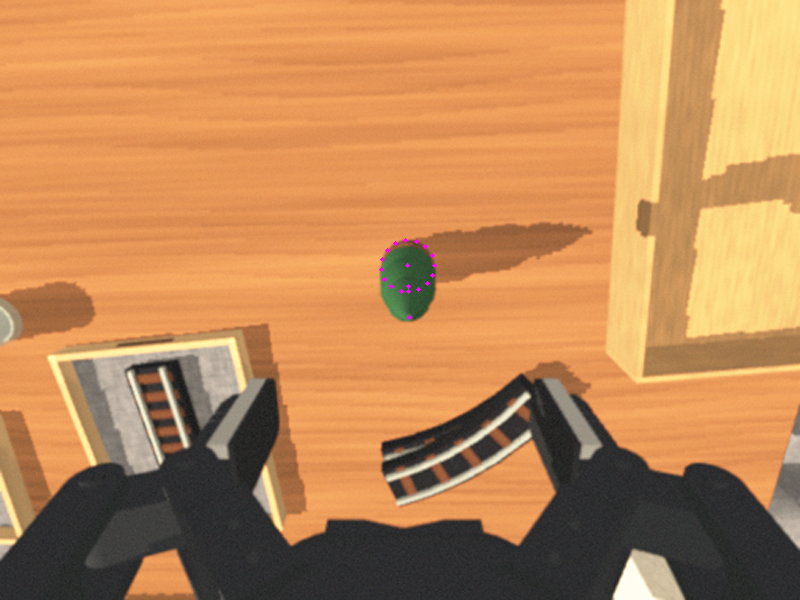

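The predicted apex and foot circle lie on the tall tree (apex at (408,320)). Descending.

Call:
carry_out(linear=[[-0.003, 0.0005, 0.03], [0, 0, 0.04], [0, 0, 0.04], [0, 0, 0.02], [0, 0, 0.013], [0, 0, 0], [0, 0, 0]], twist=[[0, 0, 0], [0, 0, 0], [0, 0, 0], [0, 0, 0], [0, 0, 0], [0, 0, 0], [0, 0, 0]])

```text
clock: 25.05
eef_pos: [0.4777, 0.4424, 0.0537]
tcp_rot: [0.046, 3.14, 0.001]
contact_force: [-0.2, 1.1, 1.0]
gripper_width: 0.995
finger_force: 0.0
```

Call:
carry_out(linear=[[0, 0, 0], [0, 0, 0], [0, 0, 0], [0, 0, 0], [0, 0, 0], [0, 0, 0], [0, 0, 0], [0, 0, 0]], twist=[[0, 0, 0], [0, 0, 0], [0, 0, 0], [0, 0, 0], [0, 0, 0], [0, 0, 0], [0, 0, 0], [0, 0, 0]], jaw=0.025, grip_force=30)

```text
clock: 25.85
eef_pos: [0.4769, 0.443, 0.0537]
tcp_rot: [0.045, 3.141, 0.002]
contact_force: [-1.2, -1.3, 6.0]
gripper_width: 0.405
finger_force: 29.8
```

Call:
carry_out(linear=[[0, 0, -0.03], [0, 0, -0.04], [0, 0, -0.03], [-0.0165, -0.0393, 0], [-0.0165, -0.0393, 0], [-0.0165, -0.0393, 0], [-0.0165, -0.0393, 0], [-0.0165, -0.0393, 0], [-0.0165, -0.0393, 0], [-0.0165, -0.0393, 0], [-0.0165, -0.0393, 0], [-0.0165, -0.0393, 0], [-0.0165, -0.0393, 0], [0, 0, 0], [0, 0, 0]], twist=[[0, 0, 0], [0, 0, 0], [0, 0, 0], [0, 0, 0], [0, 0, 0], [0, 0, 0], [0, 0, 0], [0, 0, 0], [0, 0, 0], [0, 0, 0], [0, 0, 0], [0, 0, 0], [0, 0, 0], [0, 0, 0], [0, 0, 0]])

```text
clock: 27.35
eef_pos: [0.63, 0.0433, 0.1525]
tcp_rot: [-0.05, -3.141, 0.001]
contact_force: [0.7, 1.2, -0.7]
gripper_width: 0.405
finger_force: 30.6
```

```bash
python3 -c "
from h import *
np.set_printoptions(precision=4,suppress=True)
pose(); s=snap('side'); t=snap('scene')
for q in (s,t): print(proj(q,[[.6312,.0459,.003],[.6312,.0459,.05],[.6312,.0459,.1]]))
a=cv2.resize(s['color'][110:230,210:330,::-1],(400,400)); b=cv2.resize(t['color'][160:280,170:290,::-1],(400,400))
cv2.imwrite('pics/c10.png',np.hstack([a,b]))"
```

```text
t 27.35 p [0.63   0.0433 0.1525] yaw_y 88.15833059268394 z [-0.0006 -0.0003 -1.    ] w 0.4053374529865709 F [ 0.6722  1.2463 -0.714 ] 30.598679903833315
[[261.1294 189.8696]
 [261.3843 177.7493]
 [261.6605 164.4052]]
[[235.9855 237.0534]
 [235.4288 225.866 ]
 [234.7976 213.1772]]
```

View pics/c10.png

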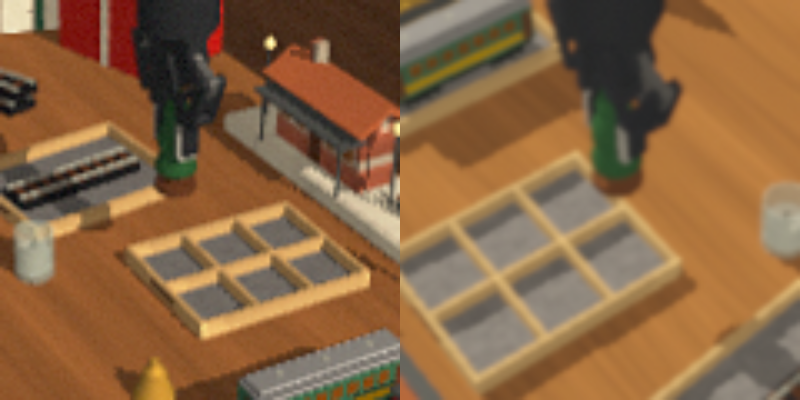

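Tree upright over the cells tray. The target cell's centre falls at (170,266) in the left crop and (620,257) in the right, inside the near cell. Lowering.

Call:
carry_out(linear=[[-0.0017, 0.0026, 0.02], [0, 0, 0.03], [0, 0, 0.02], [0, 0, 0.015], [0, 0, 0.006], [0, 0, 0.003], [0, 0, 0.002], [0, 0, 0]], twist=[[0, 0, 0], [0, 0, 0], [0, 0, 0], [0, 0, 0], [0, 0, 0], [0, 0, 0], [0, 0, 0], [0, 0, 0]])

```text
clock: 28.25
eef_pos: [0.6323, 0.0476, 0.0575]
tcp_rot: [0.046, 3.14, 0.0]
contact_force: [-0.4, -0.5, -0.2]
gripper_width: 0.404
finger_force: 30.6
```

Call:
carry_out(linear=[[0, 0, 0.0005], [0, 0, 0.0005], [0, 0, 0]], twist=[[0, 0, 0], [0, 0, 0], [0, 0, 0]])

```text
clock: 28.55
eef_pos: [0.6324, 0.0475, 0.0567]
tcp_rot: [0.046, 3.14, 0.001]
contact_force: [-0.4, -0.2, 4.7]
gripper_width: 0.407
finger_force: 31.1
```

Contact with the felt; release and rise straight up.

Call:
carry_out(linear=[[0, 0, 0], [0, 0, 0], [0, 0, 0], [0, 0, 0], [0, 0, 0], [0, 0, 0], [0, 0, -0.03], [0, 0, -0.04], [0, 0, -0.04], [0, 0, -0.03], [0, 0, 0]], twist=[[0, 0, 0], [0, 0, 0], [0, 0, 0], [0, 0, 0], [0, 0, 0], [0, 0, 0], [0, 0, 0], [0, 0, 0], [0, 0, 0], [0, 0, 0], [0, 0, 0]], jaw=0.065)

```text
clock: 29.65
eef_pos: [0.6344, 0.0473, 0.2008]
tcp_rot: [0.046, 3.133, 0.002]
contact_force: [0.5, 1.2, 0.2]
gripper_width: 0.761
finger_force: 0.0
```

Call:
carry_out(linear=[[0.0251, -0.0301, 0], [0.0251, -0.0301, 0], [0.0251, -0.0301, 0], [0.0251, -0.0301, 0], [0.0251, -0.0301, 0], [0.0251, -0.0301, 0], [0.0251, -0.0301, 0], [0.0251, -0.0301, 0], [0.0251, -0.0301, 0], [0, 0, 0], [0, 0, 0]], twist=[[0, 0, 0], [0, 0, 0], [0, 0, 0], [0, 0, 0], [0, 0, 0], [0, 0, 0], [0, 0, 0], [0, 0, 0], [0, 0, 0], [0, 0, 0], [0, 0, 0]], jaw=0.085)

```text
clock: 30.75
eef_pos: [0.3977, -0.2171, 0.1956]
tcp_rot: [0.049, 3.141, 0.001]
contact_force: [0.9, 0.9, -0.6]
gripper_width: 0.995
finger_force: 0.0
```

Run:
```python
from ov import *
ov('w11',.3995,-.217,0,[(0,0,.088),(0,0,0)]+[(.02*np.cos(a),.02*np.sin(a),0.003) for a in np.arange(0,6.2,.4)])
```

```text
t 30.75 p [ 0.3977 -0.2171  0.1956] yaw_y 88.20745466517862 z [ 0.0002  0.0005 -1.    ] w 0.9951255710927494 F [ 0.8899  0.8733 -0.5705] 0.0
```

View pics/w11b.png

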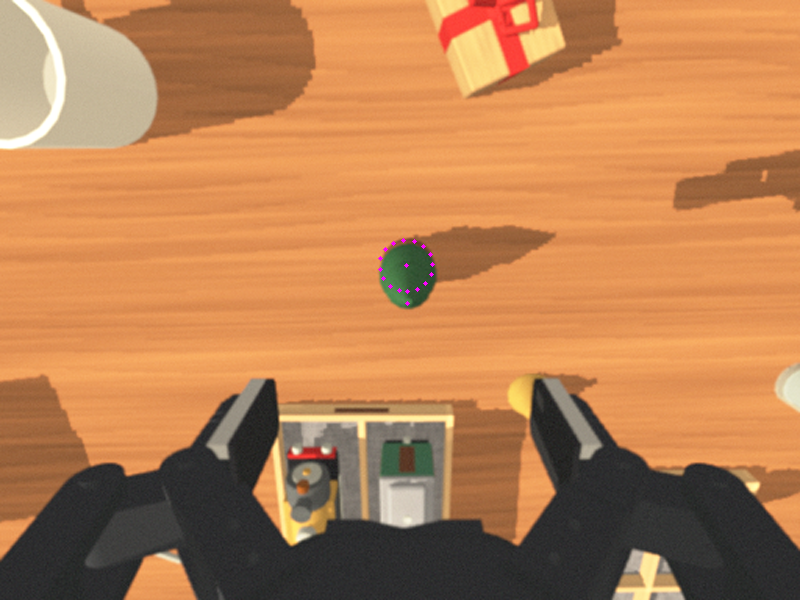

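The overlay sits on the short tree (apex at (408,307)), and the engine and coach are in their lanes below. Descending.

Call:
carry_out(linear=[[-0.003, 0.001, 0.04], [0, 0, 0.04], [0, 0, 0.04], [0, 0, 0.027], [0, 0, 0.016], [0, 0, 0], [0, 0, 0]], twist=[[0, 0, 0], [0, 0, 0], [0, 0, 0], [0, 0, 0], [0, 0, 0], [0, 0, 0], [0, 0, 0]])

```text
clock: 31.5
eef_pos: [0.4016, -0.2152, 0.0327]
tcp_rot: [-0.044, -3.14, -0.0]
contact_force: [-0.3, -0.4, 0.5]
gripper_width: 0.996
finger_force: 0.0
```

Call:
carry_out(linear=[[0, 0, 0], [0, 0, 0], [0, 0, 0], [0, 0, 0], [0, 0, 0], [0, 0, 0], [0, 0, 0], [0, 0, 0]], twist=[[0, 0, 0], [0, 0, 0], [0, 0, 0], [0, 0, 0], [0, 0, 0], [0, 0, 0], [0, 0, 0], [0, 0, 0]], jaw=0.03)

```text
clock: 32.3
eef_pos: [0.4018, -0.2158, 0.0336]
tcp_rot: [0.046, 3.14, 0.0]
contact_force: [-1.2, 0.9, 7.5]
gripper_width: 0.451
finger_force: 29.4
```

Call:
carry_out(linear=[[0, 0, -0.03], [0, 0, -0.04], [0, 0, -0.03], [-0.0315, 0.0219, 0], [-0.0315, 0.0219, 0], [-0.0315, 0.0219, 0], [-0.0315, 0.0219, 0], [-0.0315, 0.0219, 0], [-0.0315, 0.0219, 0], [-0.0315, 0.0219, 0], [-0.0315, 0.0219, 0], [-0.0315, 0.0219, 0], [0, 0, 0], [0, 0, 0]], twist=[[0, 0, 0], [0, 0, 0], [0, 0, 0], [0, 0, 0], [0, 0, 0], [0, 0, 0], [0, 0, 0], [0, 0, 0], [0, 0, 0], [0, 0, 0], [0, 0, 0], [0, 0, 0], [0, 0, 0], [0, 0, 0]])

```text
clock: 33.7
eef_pos: [0.6902, -0.0263, 0.1322]
tcp_rot: [-0.043, -3.14, 0.001]
contact_force: [-0.4, 0.5, -1.2]
gripper_width: 0.451
finger_force: 31.2
```

Call:
carry_out(linear=[[0, -0.0015, 0.02], [0, 0, 0.03], [0, 0, 0.02], [0, 0, 0.015], [0, 0, 0.005], [0, 0, 0.003], [0, 0, 0.001], [0, 0, 0]], twist=[[0, 0, 0], [0, 0, 0], [0, 0, 0], [0, 0, 0], [0, 0, 0], [0, 0, 0], [0, 0, 0], [0, 0, 0]])

```text
clock: 34.5
eef_pos: [0.6908, -0.0287, 0.0397]
tcp_rot: [0.046, 3.14, 0.0]
contact_force: [0.1, 0.3, -1.2]
gripper_width: 0.452
finger_force: 31.2
```

Call:
carry_out(linear=[[0, 0, 0.001], [0, 0, 0.001], [0, 0, 0]], twist=[[0, 0, 0], [0, 0, 0], [0, 0, 0]])

```text
clock: 34.8
eef_pos: [0.6903, -0.0285, 0.0369]
tcp_rot: [0.046, 3.141, 0.0]
contact_force: [-0.6, 1.2, -0.7]
gripper_width: 0.452
finger_force: 31.2
```

Call:
carry_out(linear=[[0, 0, 0.0005], [0, 0, 0.0005], [0, 0, 0]], twist=[[0, 0, 0], [0, 0, 0], [0, 0, 0]])

```text
clock: 35.1
eef_pos: [0.6904, -0.0285, 0.0368]
tcp_rot: [0.046, 3.141, 0.001]
contact_force: [-2.8, 0.9, 6.2]
gripper_width: 0.451
finger_force: 32.0
```

Call:
carry_out(linear=[[0, 0, 0], [0, 0, 0], [0, 0, 0], [0, 0, 0], [0, 0, 0], [0, 0, 0], [0, 0, -0.03], [0, 0, -0.04], [0, 0, -0.04], [0, 0, -0.04], [0.03, 0, -0.03], [0.04, 0, -0.02], [0.04, 0, 0], [0.04, 0, 0], [0.04, 0, 0], [0, 0, 0]], twist=[[0, 0, 0], [0, 0, 0], [0, 0, 0], [0, 0, 0], [0, 0, 0], [0, 0, 0], [0, 0, 0], [0, 0, 0], [0, 0, 0], [0, 0, 0], [0, 0, 0], [0, 0, 0], [0, 0, 0], [0, 0, 0], [0, 0, 0], [0, 0, 0]], jaw=0.06)

```text
clock: 36.7
eef_pos: [0.4955, -0.0233, 0.2356]
tcp_rot: [-0.047, -3.138, -0.004]
contact_force: [0.6, 0.1, -0.2]
gripper_width: 0.699
finger_force: 0.0
```

```bash
python3 -c "
from h import *
pose(); s=snap('wrist'); d=snap('side')
a=cv2.resize(s['color'][:,:,::-1],(400,300)); b=cv2.resize(d['color'][120:300,150:390,::-1],(400,300))
cv2.imwrite('pics/f.png',cv2.resize(np.vstack([a,b]),(400,600)))"
```

```text
t 36.7 p [ 0.49550434 -0.02331924  0.23560125] yaw_y 88.28298913491409 z [-0.00304984  0.00232758 -0.99999264] w 0.6993556427517409 F [ 0.57751969  0.09434567 -0.19906242] 0.0
```

View pics/f.png

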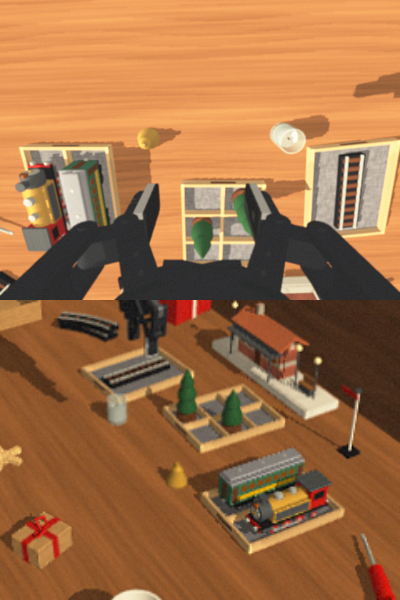

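The picture shows everything in place: the engine and coach each stand in a lane at (275,490), the track lies flat in the open tray at (135,372), and both trees stand upright in separate cells at (187,395) and (233,408). The candle is still standing at (117,408). Handing in.

```bash
python3 -c "
from rig import close_job
print(close_job())"
```

```text
the job is handed in; nothing more can be done
None
```

The train set is put away as asked, in the order asked, and the job was handed in at about 37 s on the robot's clock; the final pictures show every piece in its place and the candle glass still standing.

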